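Feed a packed box through the flap of the hand-out chute

ROBOT

A 6-joint arm with a two-finger parallel gripper is mounted at the origin on the work surface. World frame = base frame: x ahead of the robot, y to its left, z up, the work surface at z = 0. Lengths are in m, angles in rad, forces in N, time in s.
With the tool pointing down it reaches from about 0.225 to 0.725 m from the base axis. Payload 3.1 kg.
Tool frame: the origin (TCP) lies where the fingers leave the gripper's body, on its centre line; the fingertips stand 73 mm ahead of it and the grasp point (between the pads) lies 54 mm ahead of it; y points along the fingers, x is the direction in which the jaws open and shut, and the axes are right-handed (so a half turn about y gives the same grasp; the last joint's range is limited). The gripper opens to 85 mm and grips with 20 to 120 N. Pads are 22 mm wide; open, the fingers measure 114 mm over their backs; the gripper's body (76 mm by 85 mm) begins 54 mm behind the grasp point. The pads swing forward as they close: fully open they stand 13 mm farther back than shut.
Start: joints at [0.988, 0.048, 0.099, 1.622, 0, 1.443], TCP at [0.231, 0.472, 0.304] pointing down, gripper open.
Joint ranges: [-2.91, 2.91], [-0.99, 1.94], [-1.21, 1.42], [-2.12, 2.29], [-1.49, 1.47], [-3.14, 3.14]. Speed limits (rad/s): [2.79, 2.79, 3.14, 3.14, 3.14, 3.14].

INTERFACE

Orientations are given as a unit quaternion [x, y, z, w].
In Python, from bench import monitor, vision, env gives the robot as it stands. The module is installed in compiled form; this text tells all that it offers.
- The arm moves only by the tool servo_tool, never from a script. Its arguments are lists of equal length, an entry for each row: "slide": the shift along the tool's x, y, z in mm, a list of three; "twist": the turn about the tool's y in rad. In form: {"slide": [[tx, ty, tz], ...], "twist": [twist, ...]}. A call has 1 to 10 rows; each row shifts and turns the commanded pose from where the row before left it, along the tool's axes as they then stand; what a row does not reach is not made up. A row lasts 1/8 s, in which the tool goes at most 62.5 mm and 10.7 degrees, less where a joint would pass 70% of its speed; a pose out of reach is approached as far as the arm can. A call is refused whole if a number of a shift passes 62.5 or a number of a turn 0.188, either way. A call with a gripper value outside its range is refused whole. "gripper" is the closure, from 0 (fully open) to 1 (shut), set as the call begins (left out, the last holds). The fingers move at their own pace and stop on an object; "squeeze" is the grip in N (left out, the last holds). Time passes only in rows, so rows that do not move let the fingers close. It gives the time, the measured TCP pose, the force and the opening at its end, in the units of the state.
- monitor.observe(): the state, without advancing time (a new reading comes with each control period).
- vision.snapshot(name): name is "scene" or "top"; returns the picture (400x640x3 uint8, red, green, blue); there is no depth.
- vision.camera_params(name): a dict with "mtx" (3x3 intrinsics, pixels), "pose" (4x4, takes a point from camera to world coordinates). Camera axes: x right, y down, z forward; pixel columns grow to the right and rows downward; lengths in m; the calibration is good to about 2 mm. A picture is of the moment at which its call begins. camera_params takes no time and is no camera call.
- env.finish_job(): hands the job in, once; it reports no verdict.
The state is a dict: "t": time; "joint_positions": joint angles; "joint_vel": joint speeds; "joint_torque": joint torques, N m; "ee_pos": TCP position; "orientation": TCP orientation; "force": force on the tool from outside, world axes, zero at the start; "moment": the same for the moment, N m; "finger_gap": opening from 0.0 (shut) to 1.0 (fully open).
Only numpy, scipy, OpenCV 4.12 (cv2) and the standard library are available. Lean on these libraries where they do the work, as an engineer would, in place of code of your own. Each camera call takes 0.05 s, during which the arm holds its last target.

TASK

Hand out the packed cardboard box that lies on the raised steel deck: with the fingertips, slide it along the deck to the gate, then push it forward under the hanging flap until it slides down the chute and rests against the end stop at the bottom, right way up. Only push it, never lift it; then draw back so that the flap hangs shut, and leave everything else where it stands.

Things in the scene. Friction and masses are not known exactly. Their poses are not given: they have to be found in the camera images.
- box_center (a point): Centre of the packed, closed cardboard box with a pale paper band across it: 120 (its x) x 80 (its y) x 36 mm high, 0.2 to 0.42 kg, this point 18 mm above its underside. It starts flat on the steel deck, to the left (+y) of the gate, its long side along the chute's x to within about 0.25 rad. The point's z axis points up.
- chute: Fixed steel hand-out chute on the table, turned a little about z. Origin on the table right below the flap's hinge line, midway between the gate posts; x = feeding direction (away from the robot), y = left along the deck, z up. Flat deck 140 mm above the table, from x -170 to +18 and y -64 to +345 mm; fences 20 mm above the deck along x = 0 (y 62 to 345) and along y = 345.
- gate (a point): Point on the deck in the middle of the gate, below the hinge line; axes as the chute's. Gate posts 12 mm square stand with inner faces 50 mm to either side (y), 95 mm high above the deck: the clear opening is 100 mm wide. Across their tops runs the hinge rod, 8 mm thick, centre 87 mm above the deck, with the flap's sleeve round it, 12 mm thick.
- cheek (a point): Foot, on the deck, of the inner (+y) face of the guide cheek at mid length; axes as the chute's. The cheek is a straight upright rail along the chute's x, from 150 mm before the gate up to it, 28 mm high above the deck. A box pushed sideways (-y) against it lies square and in front of the opening.
- lip (a point): Middle of the deck's far edge, 18 mm past the hinge line; axes as the chute's. From here a straight slide goes down at 42 degrees for 185 mm, 104 mm wide between side walls, to a rubber end stop 42 mm high square to it. A box whose middle is pushed 10 mm past this edge tips and runs down by itself to the stop; the flap rests on it meanwhile and then swings shut behind it.
- flap (a joint): Angle of the aluminium gravity flap (92 wide, 3 thick, 60 g) that hangs in the gate from the hinge rod 227 mm above the table, its lower edge 6 mm above the deck: 0 = hanging shut, grows to at most 1.5 rad as the lower edge swings forward (chute +x) and up. It opens only in that direction, with under 4 N, and falls shut by its own weight.
- sauce_jar: Bystander: glass jar with steel lid, 44 mm across, 60 high, on the far left end of the deck; origin at the centre of its underside.
- tub: Bystander: round white plastic tub with lid, 116 mm across, 70 high, on the table; origin at the centre of its underside.
- spool: Bystander: spool of twine, 60 mm across, 70 high, on the table; origin at the centre of its underside.
- chopstick_cup: Bystander: steel cup 76 mm across, 110 high, chopsticks in it reach 200 mm, on the table; origin at the centre of its underside.
- bowl: Bystander: white bowl, 120 mm across, 50 high, on the table; origin at the centre of its underside.
- spare_boxes: Bystander: pile of three plain cardboard boxes, 120 x 80 x 102 mm high, on the table; origin at the centre of its underside.
Mind the look-alikes: they are no part of the job. Leave any pink look-alike of the part that bears box_center alone.

How it is judged:
On the way:
1. the box is under the lifted flap, between the gate posts (value of joint flap above 0.4 rad and x of box_center in the frame of chute between -0.055 and 0.08 m and y of box_center in the frame of chute between -0.03 and 0.03 m), for 0.1 s.
At the end, for the whole second after the job is handed in: The box lies at rest on the slide, right way up, down at the end stop (centre 105 to 140 mm past the hinge line, less than 88 mm above the table, tilted by less than 0.95 rad; lying snugly on the slide at the stop it is at 123 mm, 70 mm and 0.73 rad), and the flap hangs shut (below 0.08 rad) (x of box_center in the frame of chute between 0.105 and 0.14 m and y of box_center in the frame of chute between -0.05 and 0.05 m and height (world z) of box_center below 0.088 m and angle between box_center's own z axis and vertical below 0.95 rad and linear speed of box below 0.02 m/s and value of joint flap below 0.08 rad); the robot touches nothing.
It fails at once if the box is lifted off the deck (its centre more than 25 mm above where it is when flat on the deck) (height (world z) of box_center above 0.183 m).
It fails at once if another thing is moved by more than 25 mm (distance of any of sauce_jar, tub, spool, chopstick_cup, bowl, spare_boxes from where it was at the start of the episode above 0.025 m).
It also fails if it takes over 50 s, if anything falls off the work surface, if the arm or the gripper's body presses on something with over 40 N, if the wrist force passes 120 N, or if a joint passes its speed limit or range.

## Working session

There is one attempt and no reset: what is moved stays moved. The work goes in short steps, Python scripts to look and compute and a tool call to move; the robot and the scene stay as the last step left them, time stands still between calls to the robot, and variables do not carry over. Pictures are saved under pics/ and viewed, and the job is handed in when it is done.

Besides the shell and the picture viewer there is one more tool, called after ">>>" as name([rows], argument=value, ...), one row to a line, values as JSON. servo_tool: Moves the arm, as the interface text tells. Its arguments: {"type":"object","properties":{"slide":{"type":"array"},"twist":{"type":"array"},"gripper":{"type":"number"},"squeeze":{"type":"number"}},"required":["slide","twist"]}

```bash
mkdir -p pics; python3 - <<'E'
from bench import monitor, vision, env
import cv2
print(monitor.observe())
for n in("scene","top"):
    im=vision.snapshot(n); cv2.imwrite(f"pics/{n}0.png",im[:,:,::-1]); p=vision.camera_params(n); print(n,p["mtx"].round(1).tolist(),p["pose"].round(4).tolist())
E
```

```text
{'t': 0.0, 'joint_positions': array([ 9.88222509e-01,  4.87358315e-02,  9.75777214e-02,  1.62201982e+00,
       -1.75222761e-05,  1.44302912e+00]), 'joint_vel': array([-0.00041339, -0.00187269, -0.00038972,  0.00059623,  0.00113068,
       -0.00052239]), 'joint_torque': array([-2.77468782e-03, -3.38782525e+01,  3.20013893e+01,  2.05207377e-02,
       -4.01182851e-04, -6.68818174e-06]), 'ee_pos': array([0.23037396, 0.47124891, 0.30271466]), 'orientation': array([ 0.60020816,  0.37364036, -0.37516577, -0.59949452]), 'force': array([0.28839113, 0.39686221, 0.18562185]), 'moment': array([ 3.23636264e-03,  2.37067444e-02, -7.78452947e-05]), 'finger_gap': 0.9945718072320253}
scene [[375.5, 0.0, 318.9], [0.0, 375.5, 193.2], [0.0, 0.0, 1.0]] [[0.64, 0.4836, -0.597, 1.2537], [0.7682, -0.387, 0.51, -0.4755], [0.0156, -0.7851, -0.6192, 0.8729], [0.0, 0.0, 0.0, 1.0]]
top [[408.8, 0.0, 315.0], [0.0, 408.8, 201.2], [0.0, 0.0, 1.0]] [[0.0193, -0.9926, 0.12, 0.4217], [-0.9998, -0.0192, 0.0022, 0.1061], [0.0001, -0.1201, -0.9928, 1.3348], [0.0, 0.0, 0.0, 1.0]]
```

View pics/scene0.png

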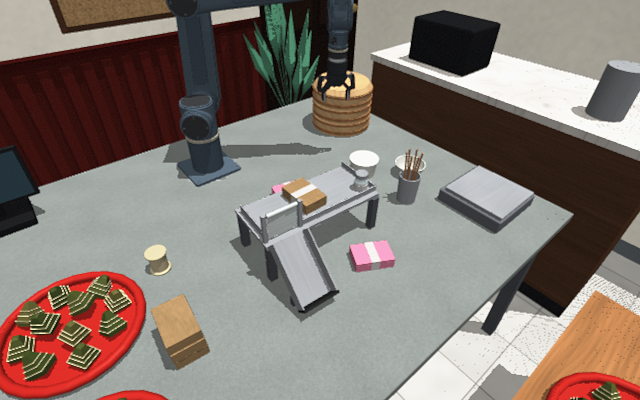

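View pics/top0.png

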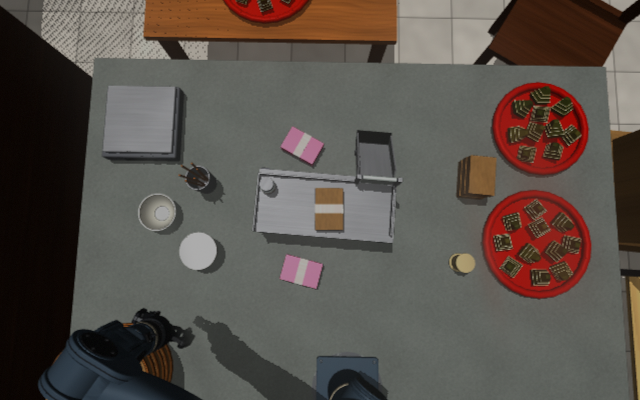

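The brown box with the pale band is at top (329,209), lying on the deck. The pink look-alikes are at (302,146) and (301,271) on the table, and the plain pile is at (477,176). The brown one fits the description. I'll enlarge it to confirm and to pick points.

```bash
python3 - <<'E'
import cv2
a=cv2.imread("pics/top0.png")[120:252,240:415]; cv2.imwrite("pics/ct0.png",cv2.resize(a,None,fx=4.5,fy=4.5,interpolation=cv2.INTER_CUBIC))
a=cv2.imread("pics/scene0.png")[155:315,230:390]; cv2.imwrite("pics/cs0.png",cv2.resize(a,None,fx=3.7,fy=3.7,interpolation=cv2.INTER_CUBIC))
E
```

```text
(no output)
```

View pics/ct0.png

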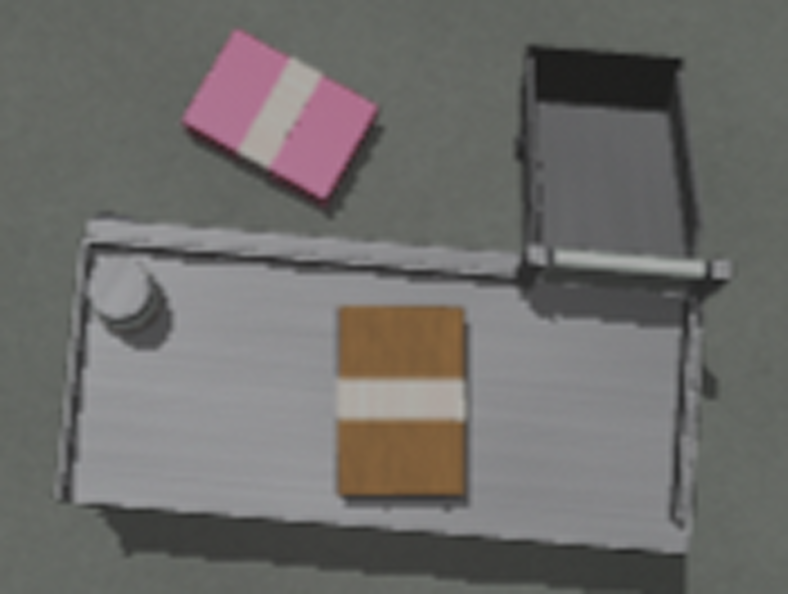

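View pics/cs0.png

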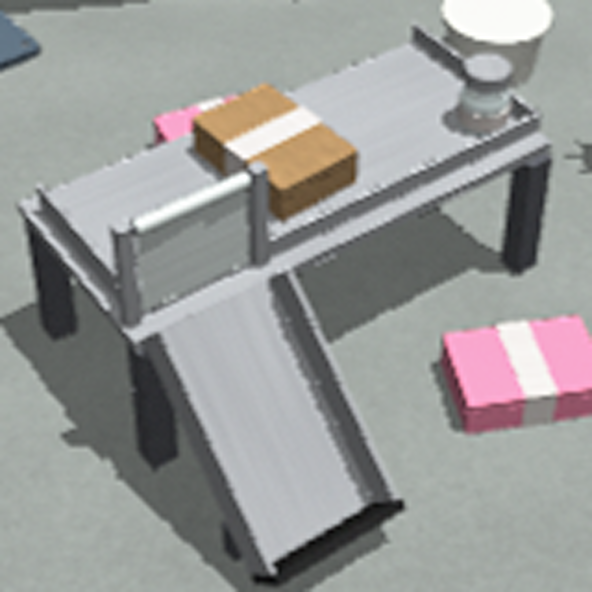

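```bash
cat > h.py <<'E'
import numpy as np
from bench import vision
from scipy.optimize import least_squares
C={n:vision.camera_params(n) for n in("scene","top")}
def proj(n,P):
    T=np.linalg.inv(C[n]["pose"]); q=(T[:3,:3]@np.asarray(P).T).T+T[:3,3]; q=(C[n]["mtx"]@q.T).T; return q[:,:2]/q[:,2:]
def tri(uv):
    f=lambda P:np.concatenate([proj(n,[P])[0]-uv[n] for n in uv]); return least_squares(f,[.4,.1,.15])
def rz(a): c,s=np.cos(a),np.sin(a); return np.array([[c,-s,0],[s,c,0],[0,0,1]])
t=lambda x,y:np.array([x/4.5+240-.4,y/4.5+120-.4]); s=lambda x,y:np.array([x/3.7+230-.4,y/3.7+155-.4])
E
python3 - <<'E'
from h import *
box={(1,1):(t(338,307),s(357,152)),(1,-1):(t(463,307),s(283,188)),(-1,-1):(t(465,495),s(193,125)),(-1,1):(t(337,495),s(265,85))}
for k,(a,b) in box.items():
    r=tri({"top":a,"scene":b}); print(k,r.x.round(4),r.fun.round(1))
for nm,a,b in [("postL",t(537,252),s(257,170)),("postR",t(716,267),s(122,230)),("deckNR",t(685,552),s(22,207))]:
    r=tri({"top":a,"scene":b}); print(nm,r.x.round(4),r.fun.round(1))
# fits
def res(p,items):
    out=[]
    for n,P,uv in items: out.append(proj(n,[rz(p[2])@np.array(P)+[p[0],p[1],0]])[0]-uv)
    return np.concatenate(out)
bi=[]
for k,(a,b) in box.items():
    P=[.06*k[0],.04*k[1],.176]; bi+=[("top",P,a),("scene",P,b)]
r=least_squares(res,[.4,.07,0],args=(bi,)); print("box",r.x.round(4),r.fun.round(1))
ci=[("top",[0,.056,.235],t(537,254)),("top",[0,-.056,.235],t(716,268)),("top",[-.17,-.064,.14],t(686,552)),("top",[-.17,.345,.14],t(63,502)),
("scene",[0,.056,.235],s(257,172)),("scene",[0,-.056,.235],s(122,230)),("scene",[-.17,-.064,.14],s(22,207)),("scene",[.018,-.064,.14],s(135,337))]
r2=least_squares(res,[.4,-.05,0],args=(ci,)); print("chute",r2.x.round(4),r2.fun.round(1))
d=rz(r2.x[2]).T@np.array([*(r.x[:2]-r2.x[:2]),0]); print("box in chute",d.round(4),r.x[2]-r2.x[2])
J=rz(r2.x[2])@np.array([0,0,0])
E
```

```text
(1, 1) [0.601  0.1103 0.1726] [-0. -0. -0.  0.]
(1, -1) [0.6025 0.0316 0.177 ] [-0.3 -0.2 -0.4  0. ]
(-1, -1) [0.4838 0.029  0.1687] [-0.5 -0.4 -0.7  0. ]
(-1, 1) [0.4812 0.1087 0.1722] [-0.1 -0.1 -0.1  0. ]
postL [ 0.6278 -0.0103  0.2329] [ 0.  0.  0. -0.]
postR [ 0.6203 -0.1204  0.2312] [ 0.4  0.2  0.4 -0. ]
deckNR [ 0.4509 -0.1168  0.1358] [-0.4 -0.2 -0.4 -0. ]
box [0.5428 0.0694 0.0227] [-0.2 -0.5  0.3 -0.8 -0.1 -0.6 -0.4  0.6 -0.  -0.5 -1.1 -1.8  0.2 -0.4
 -0.2 -0.8]
chute [ 0.624  -0.0651 -0.0603] [-0.3 -0.4  0.9 -0.3  0.4 -0.1 -1.1 -0.2  0.2 -1.4  0.1 -0.9 -1.3 -0.9
  0.1  1.7]
box in chute [-0.0892  0.1294  0.    ] 0.08294041054645013
```

```bash
cat >> h.py <<'E'
from bench import monitor
from scipy.spatial.transform import Rotation as R
O=np.array([.624,-.0651,0]); Y=-.0603
def st():
    o=monitor.observe(); M=R.from_quat(o["orientation"]).as_matrix(); p=np.array(o["ee_pos"]); c=rz(Y).T@(p-O)
    zc=rz(Y).T@M
    print("t",round(o["t"],2),"tcp",p.round(4),"chute",c.round(4),"F",(rz(Y).T@o["force"]).round(2),"gap",round(o["finger_gap"],3),"j",o["joint_positions"].round(2)); print("axes in chute x,y,z cols\n",zc.round(3))
    return c,zc
def go(x,y,z):
    c,M=st(); d=np.array([x,y,z])-c; print("tool delta mm",(M.T@d*1000).round(1))
    a=np.arctan2(M[1,2],M[0,2]); print("tool z yaw in chute",round(a,4))
E
python3 -c "
from h import *
go(-.089,.205,.300)"
```

```text
t 0.1 tcp [0.2304 0.4713 0.3028] chute [-0.4252  0.5117  0.3028] F [-0.1  -0.69  0.43] gap 1.001 j [ 0.99  0.05  0.1   1.62 -0.    1.44]
axes in chute x,y,z cols
 [[ 0.384 -0.001 -0.923]
 [ 0.923 -0.002  0.384]
 [-0.002 -1.     0.   ]]
tool delta mm [-153.9    3.  -428.3]
tool z yaw in chute 2.7471
```

>>> servo_tool([
  [0,0,0],
  [0,0,0],
  [0,0,0],
  [-43,0,-47],
  [-43,0,-47],
  [-43,0,-47],
  [-43,0,-47],
  [-43,0,-47],
  [-43,0,-47],
  [-43,0,-47],
], twist=[-0.13,-0.13,-0.134,0,0,0,0,0,0,0], gripper=1)

```text
t: 1.35
ee_pos: [0.5359, 0.1555, 0.3034]
orientation: [-0.515, -0.484, 0.485, 0.515]
force: [0.9, 0.8, -0.1]
finger_gap: 0.001
```

```bash
python3 -c "
from h import *
go(-.089,.205,.230)
import cv2
for n in('scene','top'): cv2.imwrite(f'pics/{n}1.png',vision.snapshot(n)[:,:,::-1])
a=cv2.imread('pics/scene1.png')[80:280,220:420]; cv2.imwrite('pics/cs1.png',cv2.resize(a,None,fx=3,fy=3))
"
```

```text
t 1.35 tcp [0.5359 0.1555 0.3034] chute [-0.1013  0.2149  0.3034] F [ 0.88  0.9  -0.07] gap 0.001 j [0.16 0.14 0.19 1.63 0.   0.22]
axes in chute x,y,z cols
 [[ 0.001 -0.001 -1.   ]
 [ 1.     0.     0.001]
 [ 0.    -1.     0.001]]
tool delta mm [ -9.9  73.4 -12.3]
tool z yaw in chute 3.1409
```

View pics/cs1.png

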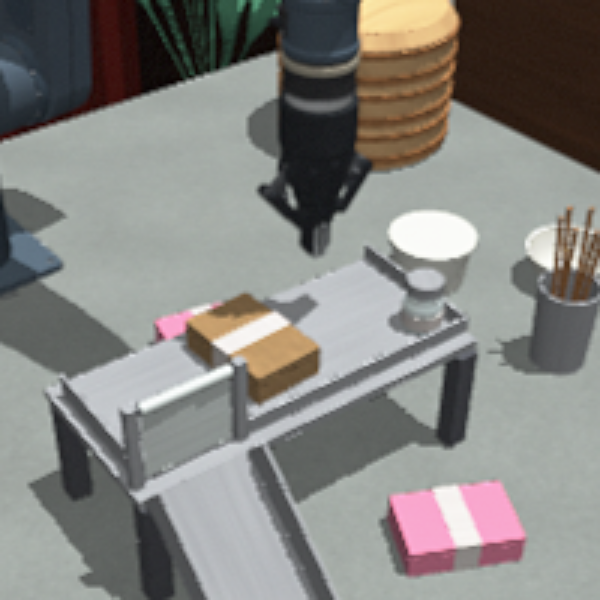

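```bash
python3 -c "
from h import *
c,M=st(); p=monitor.observe()['ee_pos']; M=rz(Y)@M
for u in [(268,192),(364,166),(317,255)]:
    uv=np.array(u)/3+[220,80]
    f=lambda q:proj('scene',[p+M@np.array([q[0],q[1],0])])[0]-uv
    r=least_squares(f,[0,.05]); print(u,(r.x*1000).round(1))
"
```

```text
t 1.45 tcp [0.5381 0.1524 0.3019] chute [-0.0989  0.2119  0.3019] F [-1.11  0.77 -0.34] gap 0.005 j [ 0.16  0.14  0.19  1.63 -0.    0.23]
axes in chute x,y,z cols
 [[ 0.008 -0.    -1.   ]
 [ 1.    -0.003  0.008]
 [-0.003 -1.     0.   ]]
(268, 192) [-53.1 -21.7]
(364, 166) [ 63.4 -12.8]
(317, 255) [ 8.  72.9]
```

>>> servo_tool([
  [-6,37,-7],
  [0,36,0],
  [-12,0,0],
  [-12,0,0],
  [-12,0,0],
  [-12,0,0],
  [-12,0,0],
  [-12,0,0],
  [-12,0,0],
  [0,0,0],
], twist=[0,0,0,0,0,0,0,0,0,0])

```text
t: 2.7
ee_pos: [0.5361, 0.0652, 0.2304]
orientation: [0.516, 0.483, -0.485, -0.515]
force: [-0.2, -0.1, -0.1]
finger_gap: -0.003
```

```bash
python3 -c "
from h import *
go(-.089,.044,.229)
import cv2
for n in('scene','top'): cv2.imwrite(f'pics/{n}2.png',vision.snapshot(n)[:,:,::-1])
a=cv2.imread('pics/scene2.png')[120:280,220:400]; cv2.imwrite('pics/cs2.png',cv2.resize(a,None,fx=3.7,fy=3.7))
a=cv2.imread('pics/top2.png')[120:252,240:415]; cv2.imwrite('pics/ct2.png',cv2.resize(a,None,fx=4.5,fy=4.5))
"
```

```text
t 2.7 tcp [0.5361 0.0652 0.2304] chute [-0.0956  0.1248  0.2304] F [-0.21 -0.12 -0.07] gap -0.003 j [-0.    0.08 -0.01  1.48 -0.    0.06]
axes in chute x,y,z cols
 [[ 0.002 -0.001 -1.   ]
 [ 1.    -0.003  0.002]
 [-0.003 -1.     0.001]]
tool delta mm [-80.8   1.6  -6.8]
tool z yaw in chute 3.1391
```

View pics/cs2.png

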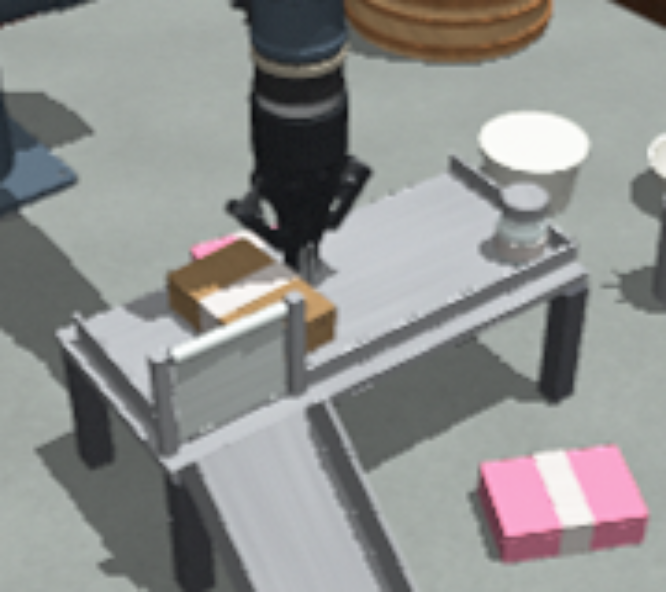

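View pics/ct2.png

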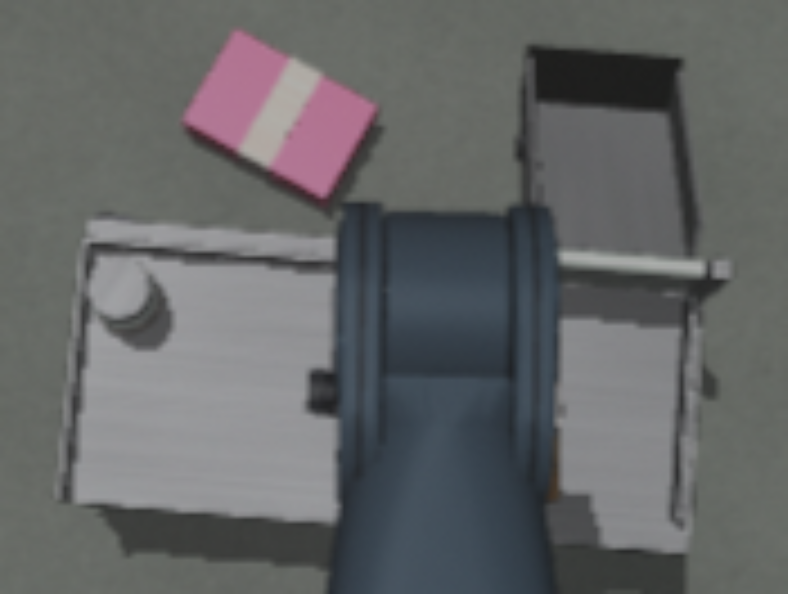

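The box is sliding flat, now with its centre roughly 0.055 to the left of where I want it. I'll carry on toward the cheek.

>>> servo_tool([
  [-10,0,-5],
  [-10,0,0],
  [-10,0,0],
  [-10,0,0],
  [-10,0,0],
  [-8,0,0],
  [-6,0,0],
  [-4,0,0],
  [0,0,0],
], twist=[0,0,0,0,0,0,0,0,0])

```text
t: 3.92
ee_pos: [0.5373, -0.0018, 0.2311]
orientation: [0.515, 0.484, -0.485, -0.515]
force: [0.1, 0.6, -0.2]
finger_gap: -0.003
```

```bash
python3 -c "
from h import *
go(-.089,.044,.229)
"
```

```text
t 3.92 tcp [ 0.5373 -0.0018  0.2311] chute [-0.0903  0.058   0.2311] F [ 0.05  0.59 -0.23] gap -0.003 j [-0.13  0.08 -0.02  1.48 -0.   -0.07]
axes in chute x,y,z cols
 [[ 0.001  0.    -1.   ]
 [ 1.    -0.001  0.001]
 [-0.001 -1.    -0.   ]]
tool delta mm [-14.    2.1  -1.4]
tool z yaw in chute 3.1405
```

>>> servo_tool([
  [-4,0,0],
  [-4,0,0],
  [-3,0,0],
  [0,0,0],
], twist=[0,0,0,0])

```text
t: 4.42
ee_pos: [0.5367, -0.0125, 0.2311]
orientation: [0.515, 0.484, -0.485, -0.515]
force: [0.1, 2.2, -0.1]
finger_gap: 0.001
```

```bash
python3 -c "
from h import *
go(-.089,.044,.229)
import cv2
for n in('scene','top'): cv2.imwrite(f'pics/{n}3.png',vision.snapshot(n)[:,:,::-1])
a=cv2.imread('pics/scene3.png')[150:280,220:360]; cv2.imwrite('pics/cs3.png',cv2.resize(a,None,fx=4.5,fy=4.5))
"
```

```text
t 4.42 tcp [ 0.5367 -0.0125  0.2311] chute [-0.0903  0.0472  0.2311] F [-0.02  2.17 -0.13] gap 0.001 j [-0.15  0.07 -0.02  1.48 -0.   -0.09]
axes in chute x,y,z cols
 [[ 0.001  0.    -1.   ]
 [ 1.    -0.     0.001]
 [-0.    -1.    -0.   ]]
tool delta mm [-3.2  2.1 -1.3]
tool z yaw in chute 3.1408
```

View pics/cs3.png

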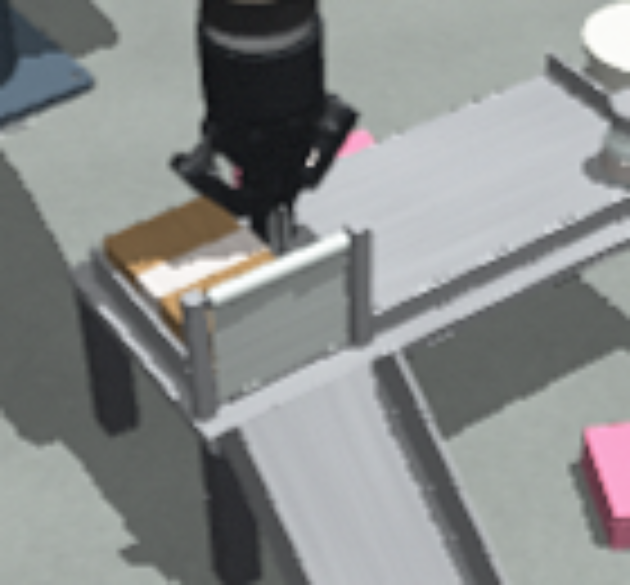

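>>> servo_tool([
  [-2,0,0],
  [-2,0,0],
  [-1,0,0],
  [0,0,0],
], twist=[0,0,0,0])

```text
t: 5.03
ee_pos: [0.537, -0.0166, 0.2311]
orientation: [-0.515, -0.486, 0.484, 0.515]
force: [2.8, 4.4, 0.7]
finger_gap: 0.002
```

>>> servo_tool([
  [-2,0,0],
  [-1,0,0],
  [0,0,0],
], twist=[0,0,0])

```text
t: 5.4
ee_pos: [0.5375, -0.0177, 0.2313]
orientation: [-0.514, -0.488, 0.482, 0.515]
force: [3.9, 9.8, 0.5]
finger_gap: -0.0
```

```bash
python3 -c "
from h import *
st()"
```

```text
t 5.4 tcp [ 0.5375 -0.0177  0.2313] chute [-0.0892  0.0421  0.2313] F [ 3.34 10.06  0.5 ] gap -0.0 j [-0.16  0.07 -0.02  1.48  0.01 -0.1 ]
axes in chute x,y,z cols
 [[-0.001  0.004 -1.   ]
 [ 1.     0.007 -0.001]
 [ 0.007 -1.    -0.004]]
```

>>> servo_tool([
  [22,0,0],
  [0,-3,35],
  [0,-3,35],
  [0,-2,30],
  [-25,0,0],
  [-25,0,0],
  [-24,0,0],
  [0,0,0],
  [0,0,0],
], twist=[0,0,0,0,0,0,0,0,0])

```text
t: 6.52
ee_pos: [0.4329, -0.0661, 0.2387]
orientation: [-0.515, -0.484, 0.485, 0.515]
force: [-0.3, 0.4, -0.1]
finger_gap: 0.003
```

```bash
python3 -c "
from h import *
go(-.17,-.012,.239)
import cv2
for n in('scene','top'): cv2.imwrite(f'pics/{n}4.png',vision.snapshot(n)[:,:,::-1])
a=cv2.imread('pics/scene4.png')[150:280,220:360]; cv2.imwrite('pics/cs4.png',cv2.resize(a,None,fx=4.5,fy=4.5))
a=cv2.imread('pics/top4.png')[120:252,240:415]; cv2.imwrite('pics/ct4.png',cv2.resize(a,None,fx=4.5,fy=4.5,interpolation=2))
"
```

```text
t 6.53 tcp [ 0.4329 -0.0661  0.2387] chute [-0.1907 -0.0125  0.2387] F [-0.3   0.43 -0.06] gap 0.003 j [-0.3  -0.18 -0.25  1.51 -0.   -0.24]
axes in chute x,y,z cols
 [[ 0.001 -0.001 -1.   ]
 [ 1.    -0.     0.001]
 [-0.    -1.     0.001]]
tool delta mm [  0.5  -0.3 -20.7]
tool z yaw in chute 3.1405
```

View pics/cs4.png

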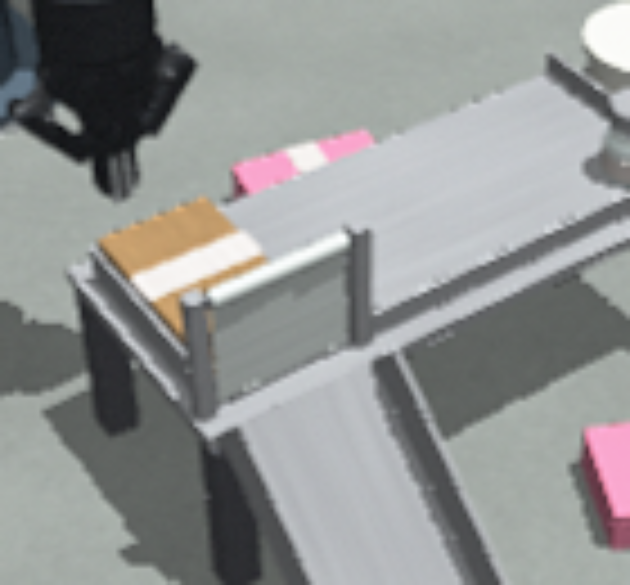

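View pics/ct4.png

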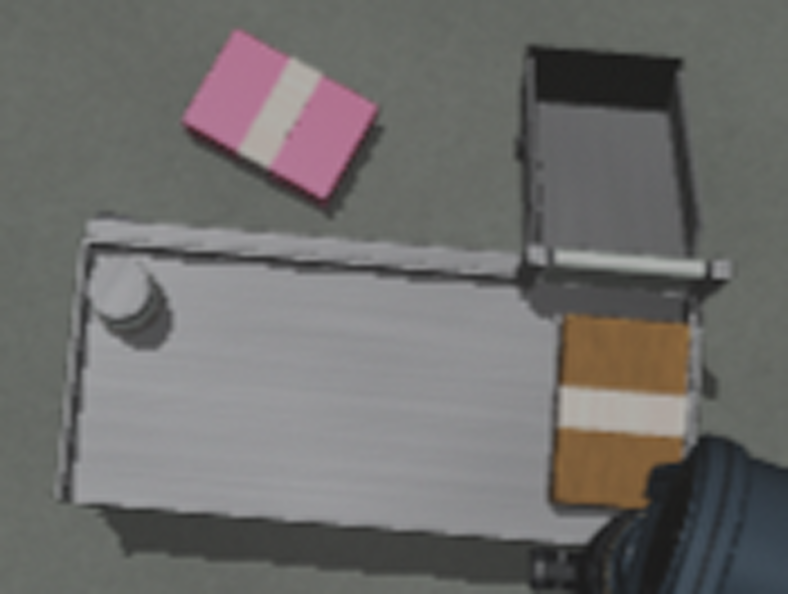

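Box is square against the cheek (scene crop 100–270, 200–335). Pushing forward.

>>> servo_tool([
  [0,0,-12],
  [0,0,-12],
  [0,0,-12],
  [0,0,-12],
  [0,0,-12],
  [0,0,-12],
  [0,0,-10],
  [0,0,0],
], twist=[0,0,0,0,0,0,0,0])

```text
t: 7.62
ee_pos: [0.5164, -0.0712, 0.2388]
orientation: [0.515, 0.485, -0.484, -0.514]
force: [0.2, -0.2, -0.3]
finger_gap: -0.002
```

```bash
python3 -c "
from h import *
go(-.043,-.012,.240)
import cv2
for n in('scene',): cv2.imwrite(f'pics/{n}5.png',vision.snapshot(n)[:,:,::-1])
a=cv2.imread('pics/scene5.png')[150:310,220:360]; cv2.imwrite('pics/cs5.png',cv2.resize(a,None,fx=3.7,fy=3.7))
"
```

```text
t 7.62 tcp [ 0.5164 -0.0712  0.2388] chute [-0.107  -0.0126  0.2388] F [ 0.19 -0.23 -0.26] gap -0.002 j [-0.27  0.03 -0.05  1.49  0.   -0.21]
axes in chute x,y,z cols
 [[ 0.     0.002 -1.   ]
 [ 1.    -0.     0.   ]
 [-0.    -1.    -0.002]]
tool delta mm [  0.6  -1.1 -64. ]
tool z yaw in chute 3.1412
```

View pics/cs5.png

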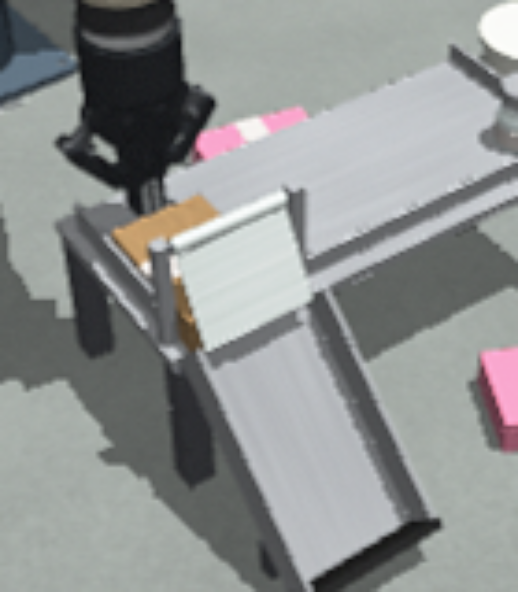

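The box is under the flap, which has started to lift. I'll push on, 2 mm higher so the gripper body clears the posts.

>>> servo_tool([
  [0,-1,-10],
  [0,-1,-10],
  [0,0,-10],
  [0,0,-10],
  [0,0,-10],
  [0,0,-5],
  [0,0,0],
  [0,0,0],
], twist=[0,0,0,0,0,0,0,0])

```text
t: 8.68
ee_pos: [0.5703, -0.0744, 0.2411]
orientation: [0.515, 0.485, -0.484, -0.515]
force: [-0.5, -0.3, 0.6]
finger_gap: -0.001
```

```bash
python3 -c "
from h import *
go(-.043,-.012,.240)
import cv2
for n in('scene',): cv2.imwrite(f'pics/{n}6.png',vision.snapshot(n)[:,:,::-1])
a=cv2.imread('pics/scene6.png')[150:310,220:360]; cv2.imwrite('pics/cs6.png',cv2.resize(a,None,fx=3.7,fy=3.7))
"
```

```text
t 8.68 tcp [ 0.5703 -0.0744  0.2411] chute [-0.053  -0.0125  0.2411] F [-0.53 -0.32  0.63] gap -0.001 j [-0.25  0.17  0.11  1.51  0.   -0.19]
axes in chute x,y,z cols
 [[ 0.     0.001 -1.   ]
 [ 1.    -0.     0.   ]
 [-0.    -1.    -0.001]]
tool delta mm [  0.5   1.2 -10. ]
tool z yaw in chute 3.1411
```

View pics/cs6.png

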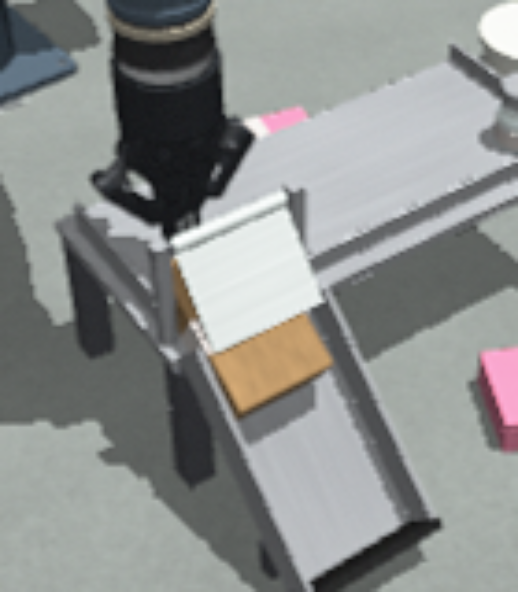

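>>> servo_tool([
  [0,0,-4],
  [0,0,-4],
  [0,0,-3],
  [0,0,-2],
  [0,0,0],
], twist=[0,0,0,0,0])

```text
t: 9.35
ee_pos: [0.583, -0.0751, 0.2408]
orientation: [-0.515, -0.485, 0.485, 0.515]
force: [0.0, 0.7, -0.0]
finger_gap: 0.001
```

```bash
python3 -c "
from h import *
st()
import cv2
for n in('scene',): cv2.imwrite(f'pics/{n}7.png',vision.snapshot(n)[:,:,::-1])
a=cv2.imread('pics/scene7.png')[150:310,220:360]; cv2.imwrite('pics/cs7.png',cv2.resize(a,None,fx=3.7,fy=3.7))
"
```

```text
t 9.35 tcp [ 0.583  -0.0751  0.2408] chute [-0.0403 -0.0125  0.2408] F [-0.03  0.69 -0.03] gap 0.001 j [-0.24  0.21  0.15  1.51 -0.   -0.18]
axes in chute x,y,z cols
 [[ 0.001 -0.    -1.   ]
 [ 1.     0.     0.001]
 [ 0.    -1.     0.   ]]
```

View pics/cs7.png

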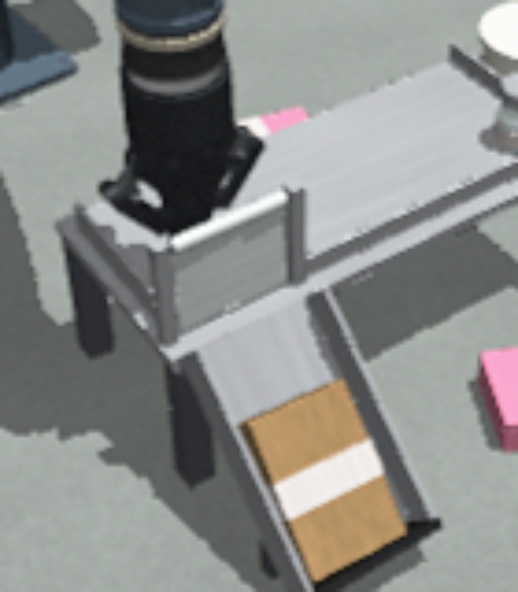

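The box slid down and rests at the stop, band up, and the flap has swung shut. Drawing back and up.

>>> servo_tool([
  [0,0,25],
  [0,-10,35],
  [0,-40,35],
  [0,-40,30],
  [0,0,0],
  [0,0,0],
], twist=[0,0,0,0,0,0])

```text
t: 10.15
ee_pos: [0.4583, -0.0676, 0.3308]
orientation: [0.515, 0.485, -0.484, -0.515]
force: [0.8, 0.7, -0.1]
finger_gap: 0.002
```

```bash
python3 -c "
from h import *
st()
import cv2
I={}
for n in('scene','top'): I[n]=vision.snapshot(n)[:,:,::-1]; cv2.imwrite(f'pics/{n}8.png',I[n])
a=I['scene'][150:310,220:360]; cv2.imwrite('pics/cs8.png',cv2.resize(a,None,fx=3.7,fy=3.7))
P=O+rz(Y)@np.array([.123,-.0,.07]); up=rz(Y)@np.array([np.sin(.733),0,np.cos(.733)])
for y in (0,-.012): print('expected top-face centre at scene crop',((proj('scene',[O+rz(Y)@np.array([.123,y,.07])+.018*up])[0]-[220,150])*3.7).round(0))
"
```

```text
t 10.15 tcp [ 0.4583 -0.0676  0.3308] chute [-0.1653 -0.0125  0.3308] F [ 0.72  0.71 -0.08] gap 0.002 j [-0.29 -0.1   0.    1.68  0.   -0.23]
axes in chute x,y,z cols
 [[ 0.001  0.001 -1.   ]
 [ 1.    -0.     0.001]
 [-0.    -1.    -0.001]]
expected top-face centre at scene crop [338. 475.]
expected top-face centre at scene crop [324. 483.]
```

View pics/cs8.png

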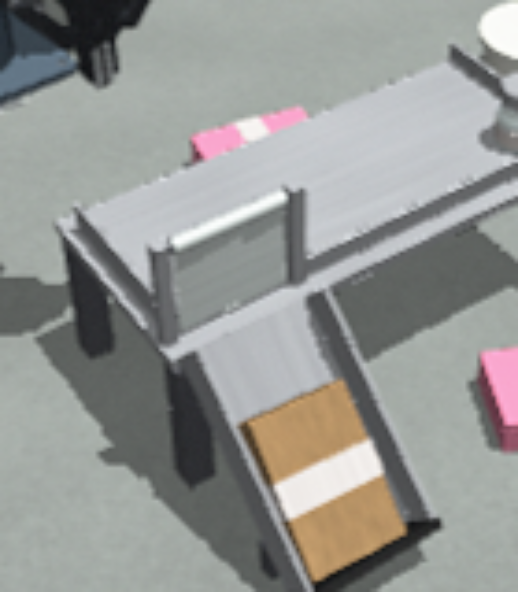

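View pics/top8.png

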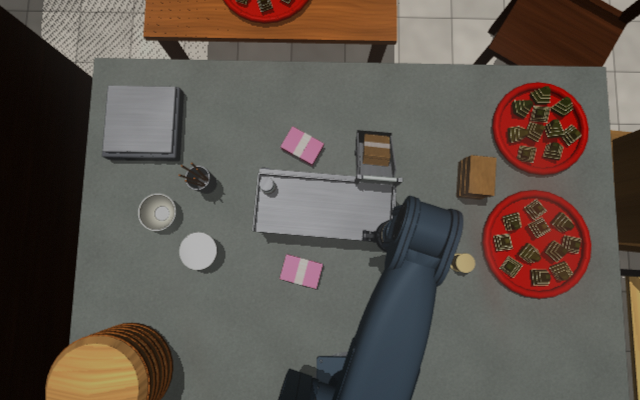

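The band's centre is at crop (328,480), against an expected (324–338, 475–483). The box is unchanged since the last picture, the flap hangs shut and the bystanders are where they were. Handing in.

```bash
python3 -c "
from bench import env
print(env.finish_job())"
```

```text
the job is handed in; nothing more can be done
None
```

I pushed the box along the deck to the cheek with the closed fingertips, then forward under the flap. It slid down to the end stop, and I drew the arm back and handed the job in at about 10 s of the 50 s allowed.

- **Box:** it lies band up against the end stop. The centre of its top face is within about 3 px of where the text's resting pose puts it, and it had not moved between the last two pictures.
- **Flap:** it hangs shut in the last picture.
- **Flap angle during the push:** I judged this only by eye from the pictures, never measured it. It looked clearly raised with the box between the posts.
- **Other things:** the jar, tub, spool, cup, bowl, spare boxes and both pink look-alikes look unmoved in the top view.
- **Forces:** the highest I read was about 10 N, while seating the box against the cheek. The arm is clear of everything, with readings near 1 N.

No check failed. The chute position came from a fit with up to about 2 px of error, roughly 3–5 mm.

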